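# Charge the finishing tub and hold its drive idler off

## Robot

A 6-joint arm with a two-finger parallel gripper is mounted at the origin on the work surface. World frame = base frame: x ahead of the robot, y to its left, z up, the work surface at z = 0. Lengths are in m, angles in rad, forces in N, time in s.
With the tool pointing down it reaches from about 0.35 to 0.85 m from the base axis. Payload 8.1 kg.
Tool frame: the origin (TCP) lies at the centre of the arm's flange, where the gripper is bolted on; the fingertips stand 186 mm ahead of it and the grasp point (between the pads) lies 167 mm ahead of it; z points along the fingers, y is the direction in which the jaws open and shut (so a half turn about z gives the same grasp; the last joint's range is limited). The gripper opens to 93 mm and grips with 3 to 60 N. Pads are 15 mm wide; open, the fingers measure 128 mm over their backs; the gripper's body (75 mm by 188 mm) begins 65 mm behind the grasp point.
Start: joints at [-1.268, 0.13, 1.488, -0, 1.523, -0.085], TCP at [0.227, -0.555, 0.405] pointing down, gripper open.
Joint ranges: [-2.96, 2.96], [-0.89, 2.26], [0.02, 2.5], [-1.34, 4.48], [0, 2.73], [-2.66, 2.66]. Speed limits (rad/s): [2.39, 2.39, 2.79, 3.14, 3.14, 3.14].

## Interface

Orientations are given as a rotation vector (axis times angle).
In Python, from plant import robot, viewer, order gives the robot as it stands.
- The arm moves only by the tool apply_moves, never from a script. Its argument "deltas" is a list of rows, each a list of 3 entries, a list of its own where there are three numbers: the finger opening in mm, from 0 to 93, then the shift along the tool's x, y, z in mm, then the turn about the tool's z in rad. In form: [[grip, [dx, dy, dz], yaw], ...]. A call has 1 to 5 rows; each row shifts and turns the commanded pose from where the row before left it, along the tool's axes as they then stand; what a row does not reach is not made up. A row lasts 1/8 s, in which the tool goes at most 62.5 mm and 10.7 degrees, less where a joint would pass 70% of its speed; a pose out of reach is approached as far as the arm can. A call is refused whole if a number of a shift passes 62.5 or a number of a turn 0.188, either way. A call with a gripper value outside its range is refused whole. The fingers move at their own pace and stop on an object; "grip_force" is the grip in N (left out, the last holds). Time passes only in rows, so rows that do not move let the fingers close. It gives the time, the measured TCP pose, the force and the opening at its end, in the units of the state.
- robot.read_state(): the state, without advancing time (a new reading comes with each control period).
- viewer.read_camera(name): name is "side" or "top" or "wrist"; returns the picture (480x640x3 uint8, blue, green, red); there is no depth.
- viewer.get_calibration(name): a dict with "fx", "fy", "cx", "cy" (pixels), "R" (3x3) and "t" (3): a world point X has camera coordinates R X + t. Camera axes: x right, y down, z forward; pixel columns grow to the right and rows downward; lengths in m; the calibration is good to about 2 mm. A picture is of the moment at which its call begins: read the wrist's pose just before it. get_calibration takes no time and is no camera call; for the wrist camera it gives the pose at the moment of the call.
- order.close_job(): hands the job in, once; it reports no verdict.
The state is a dict: "t": time; "q": joint angles; "dq": joint speeds; "joint_torque": joint torques, N m; "tool_pos": TCP position; "orientation": TCP orientation; "force": force on the tool from outside, world axes, zero at the start; "wrist_torque": the same for the moment, N m; "opening": finger opening in m.
Only numpy, scipy, OpenCV 4.12 (cv2) and the standard library are available. Lean on these libraries where they do the work, as an engineer would, in place of code of your own. Each camera call takes 0.05 s, during which the arm holds its last target. There are 200 camera calls.

## Task

Get the bench finishing machine ready to have its loaded tub turned by hand: pour all six steel balls from the scoop cup into the blue tub and stand the empty scoop back upright on the table, let go of. Then, with the shut or pinching gripper itself, push the red paddle of the sprung tensioner arm back until it is well past its click, and finish while holding it back there (it springs back if let go). Leave the other things on the bench where they are.

Things in the scene. Friction and masses are not known exactly. Their poses are not given: they have to be found in the camera images.
- scoop_grip (a point): Grey metal scoop cup, loose on the table, with six balls in it, 0.16 kg empty. This point: centre of its blue flat-sided bridge handle, 14 mm thick (x), 68 long (y), 24 high, open below, 89 mm above the scoop's underside. Axes: x to the mouth, y along the handle, z up. Cup 68 mm wide, floor 4 mm, back wall 37 mm behind the handle's middle and 45 high, side walls 48 high.
- scoop_lip (a point): Middle of the scoop's pouring lip, 54 mm ahead (+x) of the handle's centre and 62 mm below it. The floor rises to it as a chute at 30 degrees, open above, so the balls roll out over it once the scoop is tipped mouth-down by clearly more than 30 degrees; 60 empties it.
- tub_in (a point): Blue round open tub of the green bench finishing machine (fixed); this point is the centre of its inner floor, 36 mm above the table. Inner diameter 130 mm, outer 140, rim 115 mm above the table. Axes are the machine's: the tensioner is on its -y side, a grey motor 88 mm high on its +x side. Base plate 18 mm thick; from this point it spans x -90 to 155 mm, y -293 to 83 mm.
- paddle (a point): Centre of the upright red paddle at the end of the sprung yellow tensioner arm: 12 mm thick (x), 45 wide (y), 75 high (z); its foot on the arm is 57 mm, its centre 94 mm, its top 132 mm above the table. Axes turn with the arm. It is pushed on its -x face towards its own +x, and swings in a level arc of 125 mm radius about pivot. Both faces are free.
- pivot (a point): Vertical hinge axis of the tensioner arm, 94 mm above the table, 125 mm from the paddle's centre along the arm's +y. Axes turn with the arm.
- tensioner (a joint): Arm angle (rad), anticlockwise from above as it is pushed back. 0: at rest, rubber idler roller on the tub. The orange pawl slider rides over the arm's tooth from 0.31 and has clicked over fully by 0.45; hard stop 0.75. A spring always returns it to 0, the click does not keep it back. Push at the paddle: 2 N at rest, 7.5 N at 0.45, 9 N at 0.6; up to 2 N more at the click.
- ball0_center (a point): Steel ball, 18 mm diameter, 24 g, at first in the scoop; this point is its centre.
- ball1_center (a point): Steel ball, 18 mm diameter, 24 g, at first in the scoop; this point is its centre.
- ball2_center (a point): Steel ball, 18 mm diameter, 24 g, at first in the scoop; this point is its centre.
- ball3_center (a point): Steel ball, 18 mm diameter, 24 g, at first in the scoop; this point is its centre.
- ball4_center (a point): Steel ball, 18 mm diameter, 24 g, at first in the scoop; this point is its centre.
- ball5_center (a point): Steel ball, 18 mm diameter, 24 g, at first in the scoop; this point is its centre.
- spray_can: Bystander: spray can, 64 mm diameter, 180 mm tall; origin under its centre.
- wrench: Bystander: steel wrench 180 mm long lying along its x axis.
- hammer: Bystander: hammer 260 mm long lying along its x axis.
- jar: Bystander: yellow jar, 68 mm diameter, 85 mm tall; origin under its centre.
- angle_iron: Bystander: steel angle offcut, 160 mm long (y), 50 mm wide, 50 mm high; origin under its centre.
- mug: Bystander: blue mug, 76 mm diameter, 90 mm tall; origin under its centre.

How it is judged:
On the way, in this order (a step that is already met when the one before it is completed fails the run):
1. all six balls lie in the tub (horizontal distance between each of ball0_center, ball1_center, ball2_center, ball3_center, ball4_center, ball5_center and tub_in below 0.066 m and height (world z) of ball0_center between 0.038 and 0.112 m and height (world z) of ball1_center between 0.038 and 0.112 m and height (world z) of ball2_center between 0.038 and 0.112 m and height (world z) of ball3_center between 0.038 and 0.112 m and height (world z) of ball4_center between 0.038 and 0.112 m and height (world z) of ball5_center between 0.038 and 0.112 m), for 0.2 s.
2. the scoop stands upright on the table, let go of, with the balls in the tub (all of step 1 and height (world z) of scoop_grip between 0.084 and 0.095 m and angle between scoop_grip's own z axis and vertical below 0.12 rad and contact force between each of the fingers, the arm and scoop below 0.1 N and linear speed of scoop below 0.02 m/s), for 0.2 s.
3. the gripper holds the tensioner arm back past its click (value of joint tensioner above 0.45 rad and contact force between any of the fingers, the arm and tensioner above 1.5 N and contact force between scoop and tensioner below 0.1 N), for 0.3 s.
At the end, for the whole second after the job is handed in: All six balls lie in the tub (centres within 66 mm of its axis, below the rim); the scoop stands on the table top, upright within 0.12 rad, at rest, untouched; the gripper presses the tensioner arm with over 1.5 N and holds it past 0.45 rad, the scoop not touching it (all of step 2 and all of step 3); the arm keeps its last pose, push and grip.
It fails at once if a bystander was moved by more than 40 mm (distance of any of spray_can, wrench, hammer, jar, angle_iron, mug from where it was at the start of the episode above 0.04 m).
It also fails if it takes over 64 s, if anything falls off the work surface, if the arm or the gripper's body presses on something with over 40 N, if the wrist force passes 120 N, or if a joint passes its speed limit or range.

## Working session

There is one attempt and no reset: what is moved stays moved. The work goes in short steps, Python scripts to look and compute and a tool call to move; the robot and the scene stay as the last step left them, time stands still between calls to the robot, and variables do not carry over. Pictures are saved under pics/ and viewed, about 8 in all and at most 12, crops included, and the job is handed in when it is done.

Besides the shell and the picture viewer there is one more tool, called by a JSON object that holds its "method" and its "body", one argument or row to a line. apply_moves: Moves the arm, as the interface text tells. Its arguments: {"type":"object","properties":{"deltas":{"type":"array"},"grip_force":{"type":"number"}},"required":["deltas"]}

```bash
ls; mkdir -p pics
python3 - <<'E'
from plant import robot, viewer
import cv2,numpy as np
s=robot.read_state();print({k:np.round(v,3).tolist() for k,v in s.items()})
for n in ("top","side"):
    c=viewer.get_calibration(n);print(n,{k:np.round(v,4).tolist() for k,v in c.items()})
    cv2.imwrite(f"pics/{n}0.png",viewer.read_camera(n))
E
```

```text
pics
{'t': 0.0, 'q': [-1.268, 0.131, 1.489, -0.0, 1.523, -0.085], 'dq': [-0.001, -0.001, 0.0, -0.001, -0.0, 0.0], 'joint_torque': [-0.0, -55.983, -49.177, 0.077, 0.035, -0.0], 'tool_pos': [0.227, -0.555, 0.404], 'orientation': [-3.081, -0.605, 0.0], 'force': [-0.28, 0.301, -0.916], 'wrist_torque': [0.005, 0.053, 0.0], 'opening': 0.093}
top {'fx': 471.8564, 'fy': 471.8564, 'cx': 325.3945, 'cy': 237.1543, 'R': [[0.0017, -1.0, 0.0092], [-0.9884, -0.0031, -0.1521], [0.1522, -0.0089, -0.9883]], 't': [-0.0691, 0.5177, 1.1296]}
side {'fx': 613.7033, 'fy': 613.7033, 'cx': 321.8506, 'cy': 244.4303, 'R': [[-0.9095, -0.4156, -0.0031], [-0.2077, 0.461, -0.8628], [0.36, -0.7841, -0.5056]], 't': [0.4309, 0.2008, 1.2699]}
```

View pics/top0.png

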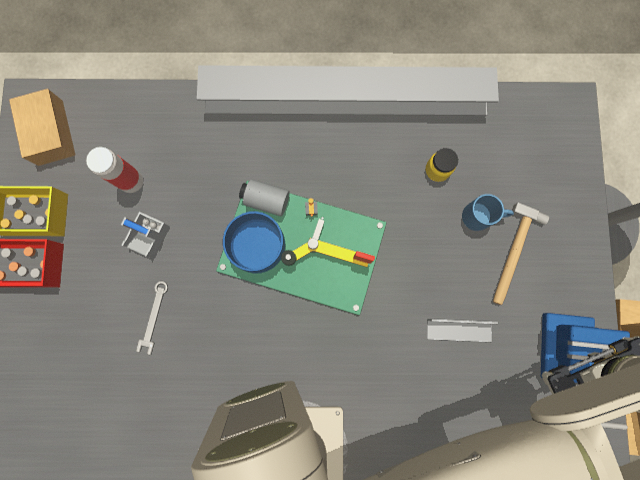

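View pics/side0.png

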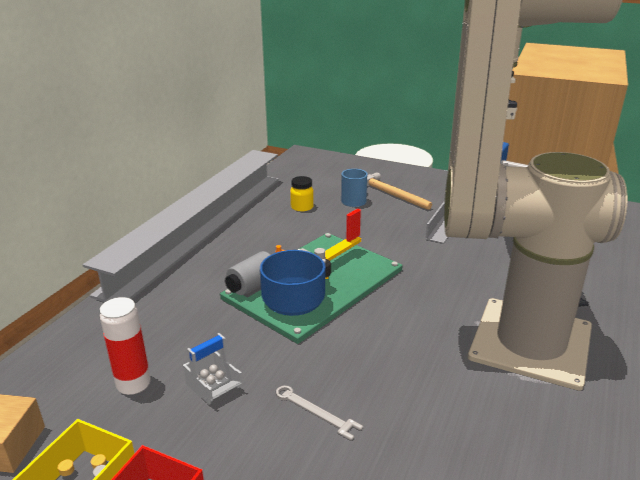

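The top view shows the scoop at about (143,232) with its blue handle at (135,227), the tub at (254,242), the red paddle at (363,258), the pivot near (313,244) and the wrench at (152,318). The spray can stands close to the scoop at (120,170). In the side view the handle is at (208,347) and the lip is towards (225,388).

```bash
cat > h.py <<'E'
import cv2,numpy as np
from plant import robot,viewer
def ray(n,uv,c=None):
    c=c or viewer.get_calibration(n);R=np.array(c["R"]);t=np.array(c["t"])
    d=R.T@np.array([(uv[0]-c["cx"])/c["fx"],(uv[1]-c["cy"])/c["fy"],1]);return -R.T@t,d/np.linalg.norm(d)
def onz(n,uv,z,c=None):
    o,d=ray(n,uv,c);return o+d*(z-o[2])/d[2]
def proj(n,X,c=None):
    c=c or viewer.get_calibration(n);p=np.array(c["R"])@X+np.array(c["t"]);return np.array([c["cx"]+c["fx"]*p[0]/p[2],c["cy"]+c["fy"]*p[1]/p[2]])
def tri(a,b):
    (o1,d1),(o2,d2)=a,b;s=np.linalg.lstsq(np.c_[d1,-d2],o2-o1,rcond=None)[0]
    p,q=o1+s[0]*d1,o2+s[1]*d2;return (p+q)/2,np.linalg.norm(p-q)
def blobs(im,lo,hi,box=None,amin=15):
    m=cv2.inRange(cv2.cvtColor(im,cv2.COLOR_BGR2HSV),lo,hi)
    if box:
        k=np.zeros_like(m);x0,y0,x1,y1=box;k[y0:y1,x0:x1]=1;m*=k
    cs=cv2.findContours(m,cv2.RETR_EXTERNAL,cv2.CHAIN_APPROX_NONE)[0]
    return sorted([c for c in cs if cv2.contourArea(c)>amin],key=cv2.contourArea,reverse=True)
E
python3 - <<'E'
from h import *
np.set_printoptions(precision=4,suppress=True)
T=cv2.imread("pics/top0.png");S=cv2.imread("pics/side0.png")
B=((100,120,60),(125,255,255));
def rep(name,im,lo,hi,box):
    for c in blobs(im,lo,hi,box)[:2]:
        r=cv2.minAreaRect(c);m=cv2.moments(c);print(name,cv2.contourArea(c),np.round([m['m10']/m['m00'],m['m01']/m['m00']],1),np.round(cv2.boxPoints(r),1).tolist())
rep("handle T",T,*B,(110,205,175,265));rep("handle S",S,*B,(180,325,240,370))
R=((0,150,90),(6,255,255))
rep("pad T",T,*R,(340,235,390,280));rep("pad S",S,*R,(335,200,370,250))
Y=((24,150,120),(34,255,255))
rep("yel T",T,*Y,(270,215,390,280))
c=blobs(T,*B,(210,200,295,285))[0];print("tub",cv2.fitEllipse(c))
e=cv2.fitEllipse(cv2.convexHull(c));print("tub hull",e,onz("top",e[0],.115))
a=cv2.resize(T[190:280,105:195],(390,390),interpolation=cv2.INTER_CUBIC)
b=cv2.resize(S[325:415,170:260],(390,390),interpolation=cv2.INTER_CUBIC)
cv2.imwrite("pics/c1.png",np.hstack([a,b]))
E
```

```text
handle T 120.5 [135.1 226.2] [[122.69999694824219, 224.0], [125.19999694824219, 218.39999389648438], [147.6999969482422, 228.39999389648438], [145.1999969482422, 234.0]]
handle S 362.5 [207.8 347.1] [[190.39999389648438, 348.79998779296875], [219.60000610351562, 334.20001220703125], [225.39999389648438, 345.79998779296875], [196.1999969482422, 360.3999938964844]]
pad T 89.5 [364.9 256.5] [[353.70001220703125, 257.8999938964844], [356.20001220703125, 250.39999389648438], [374.5, 256.5], [372.0, 264.0]]
pad S 328.0 [353.  224.5] [[345.79998779296875, 239.89999389648438], [347.1000061035156, 208.5], [360.0, 209.0], [358.70001220703125, 240.5]]
yel T 369.5 [335.2 251. ] [[314.79998779296875, 250.5], [318.0, 240.0], [355.20001220703125, 251.39999389648438], [352.0, 261.8999938964844]]
yel T 124.5 [301.3 250.9] [[291.8999938964844, 251.10000610351562], [305.79998779296875, 242.6999969482422], [310.70001220703125, 250.8000030517578], [296.70001220703125, 259.20001220703125]]
tub ((252.52207946777344, 241.01007080078125), (58.448524475097656, 59.677040100097656), 47.1082878112793)
tub hull ((252.5081024169922, 240.95657348632812), (59.17941665649414, 60.32936096191406), 40.67583465576172) [0.4969 0.1012 0.115 ]
```

View pics/c1.png

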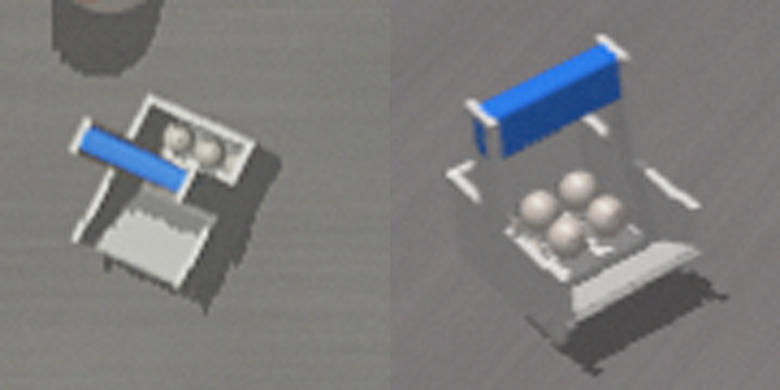

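The crop shows the handle with posts at its ends, the chute lip pointing down-left in the top view (towards the robot and to the left), and the balls behind it. The tool can't tilt. So I'll grip the handle by its ends (along y), rest the back underside of the cup on the tub rim, and lower the handle on an arc so that the scoop pivots in the jaws.

Run:
```python
from h import *
np.set_printoptions(precision=4,suppress=True)
# handle top-face ends (blue rect), z=.101
a=onz("top",(123.95,221.2),.101);b=onz("top",(146.45,231.2),.101)
print("handle ends",a,b,"len",np.linalg.norm(a-b),"c",(a+b)/2)
hd=a-b;print("handle dir heading",np.arctan2(hd[1],hd[0]))
print("handle tri", tri(ray("top",(135.1,226.2)),ray("side",(207.8,347.1))))
c=(a+b)/2; c[2]=.089; print("reproj side of centre",proj("side",c),"expected ~207.8,347")
# side: handle lower-left and right ends of the top edge
for uv in((190.4,348.8),(219.6,334.2)):print("side top edge",onz("side",uv,.101))
# tub check from side
S=cv2.imread("pics/side0.png");T=cv2.imread("pics/top0.png")
k=blobs(S,(100,120,40),(125,255,255),(250,245,335,315))[0];x,y,w,h=cv2.boundingRect(k);print("tub S bbox",x,y,w,h)
X=np.array([.4969,.1012,.115]);print("tub radius T",[np.linalg.norm(onz("top",(252.5+s*29.9,240.96),.115)-X) for s in(1,-1)])
th=np.linspace(0,6.28,90);P=np.array([proj("side",X+.07*np.array([np.cos(i),np.sin(i),0])) for i in th]);print("side rim predicted u range",P[:,0].min(),P[:,0].max(),"v min",P[:,1].min())
# paddle top z=.132 ; centre z .094
print("pad tri",tri(ray("top",(364.9,256.5)),ray("side",(353,224.5))))
for uv in((353.7,257.9),(356.2,250.4),(374.5,256.5),(372,264)):print("pad corner z.132",onz("top",uv,.132))
for uv in((316.4,245.2),(353.6,256.6)):print("arm line z.057",onz("top",uv,.057))
print("hub z.1",onz("top",(313,244),.10))
# green plate
g=blobs(T,(60,60,40),(90,255,255),(200,170,400,330))
q=cv2.minAreaRect(np.vstack(g));print([onz("top",p,.018) for p in cv2.boxPoints(q)])
# spray can base, wrench
r=blobs(T,(0,150,80),(6,255,255),(90,140,160,205))
print("can base from side",onz("side",(131,383),0),onz("top",(102,160),.18))
for uv in((160,287),(148,350)):print("wrench",onz("top",uv,0.01))
```

```text
handle ends [0.5449 0.4062 0.101 ] [0.5213 0.3521 0.101 ] len 0.05905547367266963 c [0.5331 0.3792 0.101 ]
handle dir heading 1.1586862222211773
handle tri (array([0.5312, 0.3808, 0.0931]), np.float64(0.007150363109464728))
reproj side of centre [205.6922 347.545 ] expected ~207.8,347
side top edge [0.5469 0.405  0.101 ]
side top edge [0.5219 0.3482 0.101 ]
tub S bbox 260 250 66 65
tub radius T [np.float64(0.06900456754113457), np.float64(0.06902567827527466)]
side rim predicted u range 259.257373077129 324.87716778258186 v min 248.75301493118587
pad tri (array([ 0.4632, -0.1607,  0.0925]), np.float64(0.0017024130620548108))
pad corner z.132 [ 0.4563 -0.1313  0.132 ]
pad corner z.132 [ 0.4735 -0.1371  0.132 ]
pad corner z.132 [ 0.4596 -0.1786  0.132 ]
pad corner z.132 [ 0.4425 -0.1727  0.132 ]
arm line z.057 [ 0.4954 -0.0459  0.057 ]
arm line z.057 [ 0.4677 -0.1363  0.057 ]
hub z.1 [ 0.4923 -0.0383  0.1   ]
[array([0.433 , 0.2057, 0.018 ]), array([0.6716, 0.1432, 0.018 ]), array([ 0.5602, -0.2247,  0.018 ]), array([ 0.3275, -0.1518,  0.018 ])]
can base from side [ 0.6723  0.4391 -0.    ] [0.6684 0.4306 0.18  ]
wrench [0.3954 0.3441 0.01  ]
wrench [0.2421 0.365  0.01  ]
```

{"method": "apply_moves", "body": {
  "deltas": [
    [93,[54,0,0],-0.09],
    [93,[54,0,0],-0.09],
    [93,[54,0,0],-0.09],
    [93,[54,0,0],-0.09],
    [93,[54,0,0],-0.09]
  ]
}}

```text
t: 0.72
tool_pos: [0.4539, -0.4102, 0.4041]
orientation: [-2.867, -1.282, 0.0]
force: [-0.7, 0.1, -0.4]
opening: 0.0932
```

{"method": "apply_moves", "body": {
  "deltas": [
    [93,[54,0,0],-0.09],
    [93,[54,0,0],-0.09],
    [93,[54,0,0],-0.09],
    [93,[54,0,0],-0.09],
    [93,[54,0,0],-0.09]
  ]
}}

```text
t: 1.35
tool_pos: [0.5939, -0.1818, 0.4041]
orientation: [-2.509, -1.889, 0.001]
force: [0.6, 0.0, 0.4]
opening: 0.0932
```

{"method": "apply_moves", "body": {
  "deltas": [
    [93,[54,0,0],-0.09],
    [93,[54,0,0],-0.09],
    [93,[54,0,0],-0.09],
    [93,[54,0,0],-0.09],
    [93,[54,0,0],-0.09]
  ]
}}

```text
t: 1.98
tool_pos: [0.6207, 0.0846, 0.4041]
orientation: [-2.024, -2.401, 0.001]
force: [0.6, 0.8, -0.2]
opening: 0.093
```

{"method": "apply_moves", "body": {
  "deltas": [
    [93,[54,0,0],-0.09],
    [93,[54,0,0],-0.09],
    [93,[54,0,0],-0.16],
    [93,[0,0,0],-0.16],
    [93,[0,0,0],-0.16]
  ]
}}

```text
t: 2.6
tool_pos: [0.5793, 0.2402, 0.4041]
orientation: [-1.131, -2.93, 0.001]
force: [-0.6, -0.2, -0.8]
opening: 0.0927
```

```bash
cat > to.py <<'E'
import sys
from h import *
from scipy.spatial.transform import Rotation as Ro
s=robot.read_state();p=np.array(s["tool_pos"]);R=Ro.from_rotvec(s["orientation"]).as_matrix()
hy=np.arctan2(R[1,1],R[0,1])
print("t",round(s["t"],2),"pos",p.round(4),"hy",round(hy,4),"q",np.round(s["q"],2),"F",np.round(s["force"],1),"open",round(s["opening"],4),"tiltz",R[2,2].round(5))
if len(sys.argv)>3:
    g=np.array([float(v) for v in sys.argv[1:4]]);h=float(sys.argv[4]) if len(sys.argv)>4 else hy
    print("delta tool mm",(R.T@(g-p)*1000).round(1),"yaw",round(-(h-hy),3))
E
python3 to.py 0.5338 0.378 0.257 1.157
```

```text
t 2.6 pos [0.5793 0.2402 0.4041] hy 0.8342 q [ 0.31  0.2   1.41 -0.    1.53 -0.52] F [-0.6 -0.2 -0.8] open 0.0927 tiltz -1.0
delta tool mm [126.2  71.7 147.1] yaw -0.323
```

{"method": "apply_moves", "body": {
  "deltas": [
    [93,[42,24,15],0],
    [93,[42,24,15],0],
    [93,[42,24,15],-0.16],
    [93,[0,0,0],-0.163],
    [93,[0,0,0],0]
  ]
}}

```text
t: 3.22
tool_pos: [0.5354, 0.3779, 0.3588]
orientation: [-0.656, -3.071, 0.002]
force: [0.4, -0.7, -0.4]
opening: 0.0931
```

```bash
python3 to.py 0.5338 0.378 0.257 1.157
python3 - <<'E'
from h import *
c=viewer.get_calibration("wrist");im=viewer.read_camera("wrist");cv2.imwrite("pics/w1.png",im)
for k in blobs(im,(100,120,60),(125,255,255),None,100)[:3]:
    r=cv2.minAreaRect(k);B=cv2.boxPoints(r);W=np.array([onz("wrist",b,.101,c) for b in B]);m=W.mean(0)
    l=[W[1]-W[0],W[2]-W[1]];l=sorted(l,key=np.linalg.norm);print(np.round(B,0).tolist(),m.round(4),[np.linalg.norm(v).round(4) for v in l],"heading",np.arctan2(l[1][1],l[1][0]).round(4))
E
```

```text
t 3.23 pos [0.5354 0.3779 0.3588] hy 1.1502 q [ 0.54  0.3   1.38 -0.    1.47 -0.61] F [ 0.4 -0.7 -0.4] open 0.0931 tiltz -1.0
delta tool mm [  1.4  -0.4 101.8] yaw -0.007
[[268.0, 220.0], [368.0, 220.0], [368.0, 248.0], [268.0, 248.0]] [0.53   0.3811 0.101 ] [np.float64(0.0174), np.float64(0.0593)] heading 1.1512
[[0.0, 285.0], [0.0, 241.0], [39.0, 241.0], [39.0, 285.0]] [0.4727 0.207  0.101 ] [np.float64(0.0235), np.float64(0.0291)] heading 2.5185
```

View pics/w1.png

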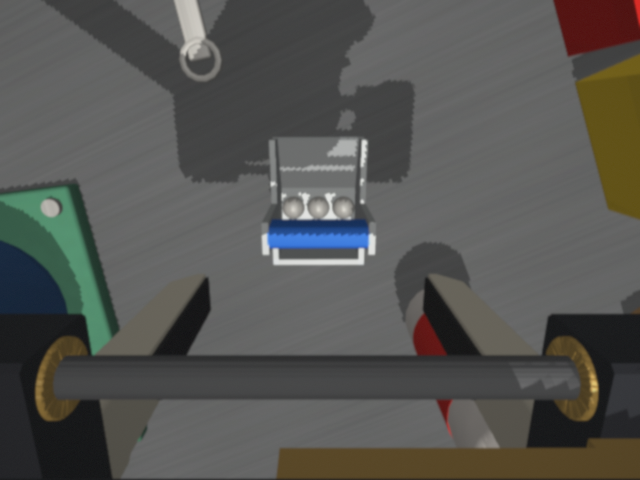

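The wrist view shows the handle at (318,234), midway between the fingers and level with the jaw axis, with the mouth pointing up in the picture. I can now descend.

{"method": "apply_moves", "body": {
  "deltas": [
    [93,[2.5,0,40],0],
    [93,[0,0,40],0],
    [93,[0,0,21],0],
    [93,[0,0,0],0],
    [93,[0,0,0],0]
  ]
}}

```text
t: 3.9
tool_pos: [0.5344, 0.3786, 0.2608]
orientation: [0.657, 3.07, 0.003]
force: [0.6, 0.3, 0.3]
opening: 0.0927
```

{"method": "apply_moves", "body": {
  "deltas": [
    [70,[0,0,0],0],
    [60,[0,0,0],0],
    [60,[0,0,0],0],
    [60,[0,0,0],0],
    [60,[0,0,0],0]
  ],
  "grip_force": 20
}}

```text
t: 4.53
tool_pos: [0.5338, 0.3787, 0.2594]
orientation: [0.656, 3.072, 0.001]
force: [0.2, 0.1, 4.4]
opening: 0.0678
```

```bash
python3 to.py 0.5338 0.378 0.257 1.157
python3 - <<'E'
from h import *
cv2.imwrite("pics/s2.png",viewer.read_camera("side")[280:440,120:340].repeat(3,0).repeat(3,1))
E
```

```text
t 4.53 pos [0.5338 0.3787 0.2594] hy 1.1501 q [ 0.54  0.38  1.47  0.    1.29 -0.61] F [0.2 0.1 4.4] open 0.0678 tiltz -1.0
delta tool mm [-0.3 -0.6  2.4] yaw -0.007
```

{"method": "apply_moves", "body": {
  "deltas": [
    [60,[0,0,-10],0],
    [60,[0,0,-25],0],
    [60,[0,0,-35],0],
    [60,[0,0,-35],0],
    [60,[0,0,-35],0]
  ]
}}

```text
t: 5.2
tool_pos: [0.5332, 0.3782, 0.3993]
orientation: [-0.656, -3.071, 0.002]
force: [0.5, 0.1, -3.9]
opening: 0.068
```

{"method": "apply_moves", "body": {
  "deltas": [
    [60,[-2,-5,0],0],
    [60,[-6,-14,0],0],
    [60,[-9,-22,0],0],
    [60,[-9,-23,0],0],
    [60,[-9,-23,0],0]
  ]
}}

```text
t: 5.82
tool_pos: [0.5293, 0.2827, 0.3954]
orientation: [-0.656, -3.068, 0.005]
force: [0.3, 0.4, -3.4]
opening: 0.0678
```

```bash
python3 to.py 0.5226 0.0896 0.395 1.150
python3 - <<'E'
from h import *
cv2.imwrite("pics/s3.png",np.hstack([viewer.read_camera("side")[150:420,80:400],cv2.resize(viewer.read_camera("wrist")[0:400,100:560],(310,270))]))
E
```

```text
t 5.83 pos [0.5293 0.2827 0.3954] hy 1.1495 q [ 0.41  0.14  1.5  -0.    1.51 -0.74] F [ 0.3  0.4 -3.4] open 0.0678 tiltz -0.99999
delta tool mm [ -72.9 -178.9    0.9] yaw -0.0
```

View pics/s3.png

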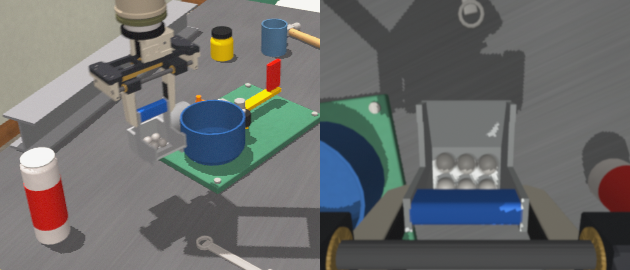

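The picture shows the scoop lifted level between the fingers, with six balls lying 2×3 on its floor at (467,170). I'll carry on over the tub.

{"method": "apply_moves", "body": {
  "deltas": [
    [60,[-9,-22,0],0],
    [60,[-9,-22,0],0],
    [60,[-9,-22,0],0],
    [60,[-9,-22,0],0],
    [60,[-9,-22,0],0]
  ]
}}

```text
t: 6.55
tool_pos: [0.5257, 0.1646, 0.3975]
orientation: [-0.656, -3.071, 0.001]
force: [0.3, 1.0, -2.3]
opening: 0.0677
```

{"method": "apply_moves", "body": {
  "deltas": [
    [60,[-9,-22,0],0],
    [60,[-9,-22,0],0],
    [60,[-6,-14,0],0],
    [60,[-2,-6,0],0],
    [60,[0,0,0],0]
  ]
}}

```text
t: 7.18
tool_pos: [0.5237, 0.0968, 0.3985]
orientation: [-0.657, -3.072, -0.0]
force: [0.4, 0.4, -3.5]
opening: 0.0677
```

```bash
python3 to.py 0.5226 0.0896 0.384 1.150
python3 - <<'E'
from h import *
np.set_printoptions(precision=4,suppress=True)
c=viewer.get_calibration("wrist");w=viewer.read_camera("wrist");s=viewer.read_camera("side")
cv2.imwrite("pics/s4.png",np.hstack([s[150:420,180:500],cv2.resize(w,(360,270))]))
T=viewer.read_camera("top");cv2.imwrite("pics/t4.png",T)
E
```

```text
t 7.17 pos [0.5237 0.0968 0.3985] hy 1.1496 q [ 0.09 -0.05  1.68  0.    1.51 -1.06] F [ 0.4  0.4 -3.5] open 0.0677 tiltz -1.0
delta tool mm [-2.  -7.  14.5] yaw -0.0
```

View pics/s4.png

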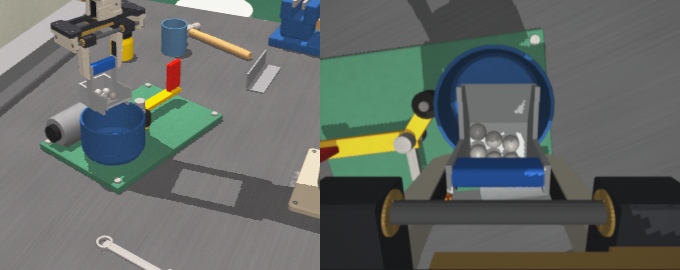

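{"method": "apply_moves", "body": {
  "deltas": [
    [60,[-2,-7,8],0],
    [60,[0,0,8],0],
    [60,[0,0,5],0],
    [60,[0,0,0],0],
    [60,[0,0,0],0]
  ],
  "grip_force": 14
}}

```text
t: 7.95
tool_pos: [0.5228, 0.0898, 0.3779]
orientation: [0.656, 3.072, 0.0]
force: [-0.0, -0.5, -2.6]
opening: 0.0676
```

```bash
python3 to.py 0.5226 0.0896 0.3744 1.150
```

```text
t 7.95 pos [0.5228 0.0898 0.3779] hy 1.1501 q [ 0.07 -0.04  1.72  0.    1.47 -1.08] F [-0.  -0.5 -2.6] open 0.0676 tiltz -1.0
delta tool mm [ 0.1 -0.3  3.5] yaw 0.0
```

{"method": "apply_moves", "body": {
  "deltas": [
    [60,[0,0,3.5],0],
    [60,[7.5,0,3],0],
    [60,[7.5,0,3.5],0],
    [60,[7,0,4],0],
    [60,[6.5,0,4.5],0]
  ]
}}

```text
t: 8.57
tool_pos: [0.4962, 0.1017, 0.3593]
orientation: [0.655, 3.072, 0.001]
force: [0.1, 1.2, 0.2]
opening: 0.068
```

```bash
python3 to.py 0.4964 0.1013 0.3594 1.150;python3 - <<'E'
from h import *
w=viewer.read_camera("wrist");s=viewer.read_camera("side")
cv2.imwrite("pics/s5.png",np.hstack([cv2.resize(s[170:330,220:380],(400,400)),cv2.resize(w[:,100:580],(400,400))]))
E
```

```text
t 8.57 pos [0.4962 0.1017 0.3593] hy 1.1504 q [ 0.1  -0.1   1.8   0.    1.44 -1.05] F [0.1 1.2 0.2] open 0.068 tiltz -1.0
delta tool mm [-0.4 -0.3 -0.1] yaw 0.0
```

View pics/s5.png

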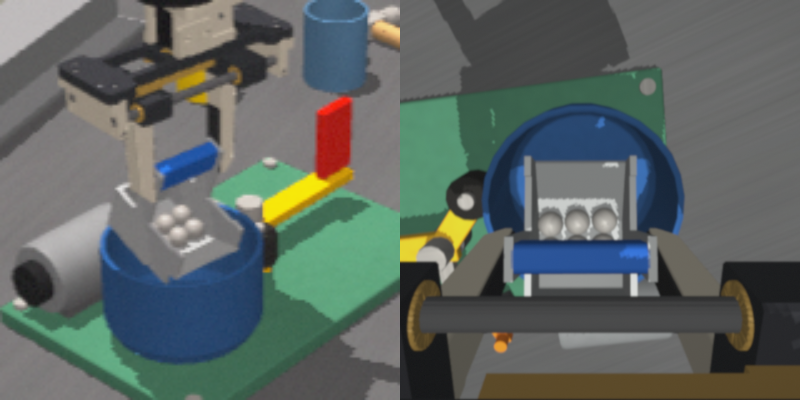

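The scoop is tilting in the jaws at about 20°, with the lip inside the rim and the scoop central over the tub. I'll continue the arc.

{"method": "apply_moves", "body": {
  "deltas": [
    [60,[6,0,5.5],0],
    [60,[6,0,5.5],0],
    [60,[5,0,6.5],0],
    [60,[5,0,6.5],0],
    [60,[4,0,7],0]
  ]
}}

```text
t: 9.3
tool_pos: [0.4726, 0.1121, 0.3275]
orientation: [-0.656, -3.072, 0.0]
force: [0.4, 1.8, 1.2]
opening: 0.0676
```

{"method": "apply_moves", "body": {
  "deltas": [
    [60,[3.5,0,7.5],0],
    [60,[2.5,0,7.5],0],
    [60,[2.5,0,8],0],
    [60,[0,0,0],0],
    [60,[0,0,0],0]
  ]
}}

```text
t: 9.93
tool_pos: [0.4649, 0.1154, 0.3048]
orientation: [-0.656, -3.071, 0.001]
force: [-1.1, 1.3, -1.3]
opening: 0.0678
```

```bash
python3 to.py 0.4650 0.1153 0.3055 1.150;python3 - <<'E'
from h import *
w=viewer.read_camera("wrist");s=viewer.read_camera("side")
cv2.imwrite("pics/s6.png",np.hstack([cv2.resize(s[170:330,220:380],(400,400)),cv2.resize(w[:,100:580],(400,400))]))
E
```

```text
t 9.93 pos [0.4649 0.1154 0.3048] hy 1.1499 q [ 0.14 -0.13  1.93 -0.    1.34 -1.01] F [-1.1  1.3 -1.3] open 0.0678 tiltz -1.0
delta tool mm [-0.1 -0.  -0.7] yaw -0.0
```

View pics/s6.png

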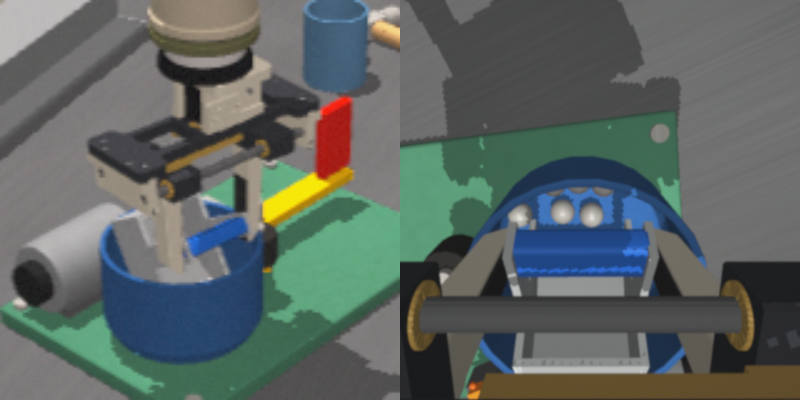

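Six balls are visible in the tub, three in front and three at the far wall, and the scoop looks empty at about 60°. Lifting straight up next.

{"method": "apply_moves", "body": {
  "deltas": [
    [60,[0,0,-10],0],
    [60,[0,0,-25],0],
    [60,[0,0,-35],0],
    [60,[0,0,-35],0],
    [60,[0,0,-20],0]
  ]
}}

```text
t: 10.65
tool_pos: [0.4656, 0.1153, 0.4334]
orientation: [0.656, 3.068, 0.002]
force: [0.3, -0.2, -0.9]
opening: 0.0681
```

{"method": "apply_moves", "body": {
  "deltas": [
    [60,[0,0,0],0],
    [60,[0,0,0],0],
    [60,[0,0,0],0],
    [60,[0,0,0],0]
  ],
  "grip_force": 5
}}

```text
t: 11.15
tool_pos: [0.465, 0.1154, 0.4291]
orientation: [-0.656, -3.071, 0.001]
force: [-0.2, -0.4, -1.0]
opening: 0.0679
```

```bash
python3 to.py 0.5338 0.3787 0.42 1.150;python3 - <<'E'
from h import *
w=viewer.read_camera("wrist");s=viewer.read_camera("side");t=viewer.read_camera("top")
cv2.imwrite("pics/s7.png",np.hstack([cv2.resize(s[150:330,210:390],(400,400)),cv2.resize(w[:,100:580],(400,400))]))
E
```

```text
t 11.15 pos [0.465  0.1154 0.4291] hy 1.1501 q [ 0.14 -0.21  1.78 -0.    1.58 -1.01] F [-0.2 -0.4 -1. ] open 0.0679 tiltz -1.0
delta tool mm [ 44.7 268.4   8.9] yaw 0.0
```

View pics/s7.png

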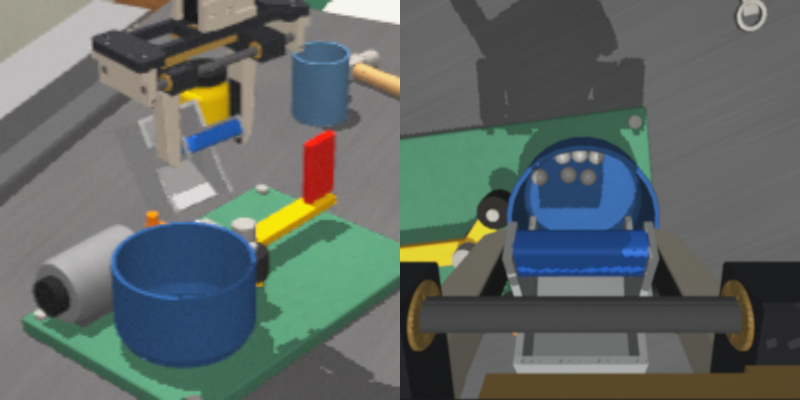

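All six balls are in the tub: (540,177), (568,175), (588,177), and three at about (578,157). The scoop is empty but stuck at about 60° in the jaws. I'll carry it back to its place and let it swing upright low over the table with a weak grip.

{"method": "apply_moves", "body": {
  "deltas": [
    [60,[3,18,0],0],
    [60,[7,40,0],0],
    [60,[7,45,0],0],
    [60,[7,45,0],0],
    [60,[7,45,0],0]
  ],
  "grip_force": 8
}}

```text
t: 11.92
tool_pos: [0.5158, 0.307, 0.4301]
orientation: [0.655, 3.072, 0.001]
force: [0.3, 0.3, -1.5]
opening: 0.068
```

{"method": "apply_moves", "body": {
  "deltas": [
    [60,[7,45,20],0],
    [60,[6,30,40],0],
    [60,[0,0,45],0],
    [60,[0,0,35],0],
    [60,[0,0,10],0]
  ]
}}

```text
t: 12.55
tool_pos: [0.5331, 0.3785, 0.2765]
orientation: [-0.654, -3.068, 0.006]
force: [-1.0, 0.3, -1.5]
opening: 0.0679
```

{"method": "apply_moves", "body": {
  "deltas": [
    [60,[0,0,0],0],
    [60,[0,0,0],0],
    [60,[15,0,0],0],
    [60,[-15,0,0],0],
    [60,[0,0,0],0]
  ],
  "grip_force": 3
}}

```text
t: 13.18
tool_pos: [0.5352, 0.3778, 0.2811]
orientation: [0.657, 3.071, 0.001]
force: [-0.5, -0.3, -1.5]
opening: 0.0677
```

```bash
python3 to.py 0.5338 0.3787 0.259 1.150;python3 - <<'E'
from h import *
w=viewer.read_camera("wrist");s=viewer.read_camera("side")
cv2.imwrite("pics/s8.png",np.hstack([cv2.resize(s[270:430,130:290],(400,400)),cv2.resize(w[:,100:580],(400,400))]))
E
```

```text
t 13.18 pos [0.5352 0.3778 0.2811] hy 1.1495 q [ 0.54  0.36  1.45 -0.    1.33 -0.61] F [-0.5 -0.3 -1.5] open 0.0677 tiltz -1.0
delta tool mm [ 1.7  0.2 22.1] yaw -0.001
```

View pics/s8.png

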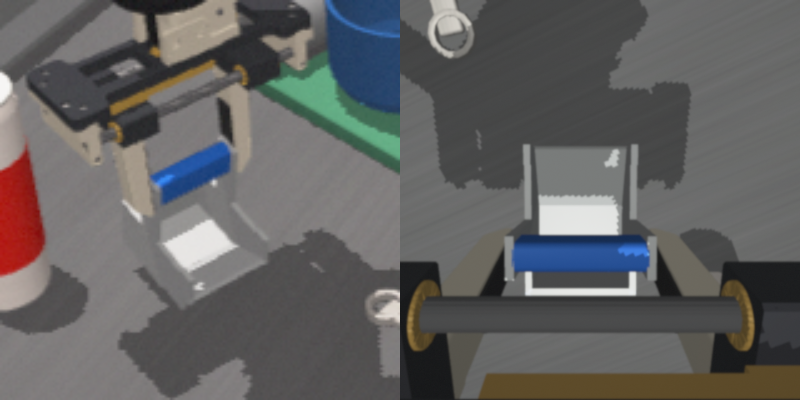

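It swung back to roughly 15–20°. I'll lower it with a small backward drag so the table levels it, then release.

{"method": "apply_moves", "body": {
  "deltas": [
    [60,[5,0,10],0],
    [60,[5,0,9],0],
    [60,[-6,0,3],0],
    [60,[-8,0,0],0],
    [60,[-6,0,1],0]
  ],
  "grip_force": 3
}}

```text
t: 13.9
tool_pos: [0.5443, 0.3735, 0.2571]
orientation: [-0.657, -3.072, 0.0]
force: [0.1, -1.3, 0.2]
opening: 0.0678
```

{"method": "apply_moves", "body": {
  "deltas": [
    [60,[0,0,1],0],
    [60,[0,0,0],0],
    [75,[0,0,0],0],
    [93,[0,0,0],0],
    [93,[0,0,0],0]
  ]
}}

```text
t: 14.52
tool_pos: [0.5434, 0.3741, 0.256]
orientation: [-0.656, -3.072, 0.0]
force: [-0.5, 0.3, 0.6]
opening: 0.0893
```

```bash
python3 to.py 0.5338 0.3787 0.41 1.150;python3 - <<'E'
from h import *
w=viewer.read_camera("wrist");s=viewer.read_camera("side")
cv2.imwrite("pics/s9.png",np.hstack([cv2.resize(s[270:430,130:290],(400,400)),cv2.resize(w[:,100:580],(400,400))]))
E
```

```text
t 14.53 pos [0.5434 0.3741 0.256 ] hy 1.1503 q [ 0.53  0.4   1.45  0.    1.29 -0.63] F [-0.5  0.3  0.6] open 0.0893 tiltz -1.0
delta tool mm [  10.7    0.2 -154. ] yaw 0.0
```

View pics/s9.png

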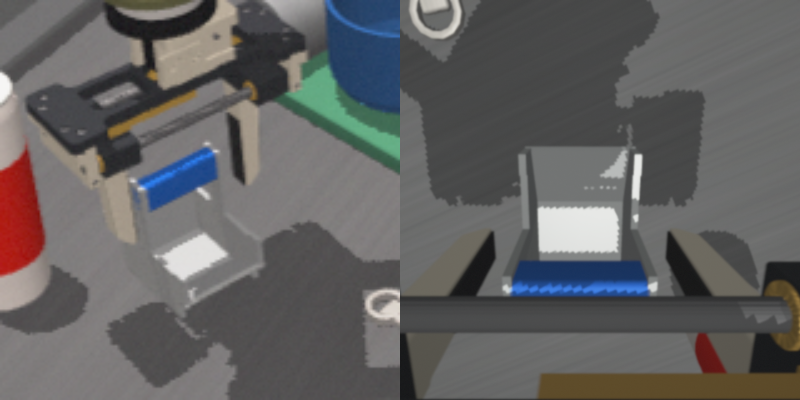

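The scoop stands upright on the table and the fingers are clear of it. I'll retreat, close the gripper and move across to the near side of the paddle.

{"method": "apply_moves", "body": {
  "deltas": [
    [93,[0,0,0],0],
    [93,[0,0,-15],0],
    [93,[0,0,-40],0],
    [93,[0,0,-50],0],
    [93,[0,0,-50],0]
  ]
}}

```text
t: 15.25
tool_pos: [0.5434, 0.3738, 0.4141]
orientation: [0.656, 3.072, 0.001]
force: [0.6, 0.2, -0.0]
opening: 0.093
```

{"method": "apply_moves", "body": {
  "deltas": [
    [0,[-8,-52,0],0],
    [0,[-8,-52,0],0],
    [0,[-8,-52,0],0],
    [0,[-8,-52,0],0],
    [0,[-8,-52,0],0]
  ],
  "grip_force": 20
}}

```text
t: 15.88
tool_pos: [0.4732, 0.1188, 0.4127]
orientation: [0.655, 3.07, 0.001]
force: [0.8, 0.1, 0.0]
opening: 0.0476
```

{"method": "apply_moves", "body": {
  "deltas": [
    [0,[-8,-52,0],0],
    [0,[-8,-52,0],0],
    [0,[-8,-52,0],0],
    [0,[-8,-52,0],0],
    [0,[-8,-52,0],-0.12]
  ]
}}

```text
t: 16.5
tool_pos: [0.4034, -0.1348, 0.4128]
orientation: [0.467, 3.104, -0.001]
force: [0.3, -0.1, 0.1]
opening: 0.0006
```

```bash
python3 to.py 0.4007 -0.137 0.261 1.27;python3 - <<'E'
from h import *
np.set_printoptions(precision=4,suppress=True)
t=viewer.read_camera("top");s=viewer.read_camera("side");cv2.imwrite("pics/t10.png",t)
for n,im,box in(("top",t,(110,195,175,265)),("side",s,(170,320,250,380))):
    k=blobs(im,(100,120,60),(125,255,255),box)[0];m=cv2.moments(k);uv=(m['m10']/m['m00'],m['m01']/m['m00']);print(n,uv,np.round(cv2.minAreaRect(k)[1:][0],1));
    exec(f"r_{n}=ray(n,uv)")
print("scoop handle",tri(r_top,r_side),"(before: .5312 .3808 .0931)")
for n,im,box in(("top",t,(330,225,400,290)),("side",s,(335,195,380,255))):
    for k in blobs(im,(0,150,90),(6,255,255),box)[:1]:
        m=cv2.moments(k);print("pad",n,cv2.contourArea(k),m['m10']/m['m00'],m['m01']/m['m00'])
E
```

```text
t 16.5 pos [ 0.4034 -0.1348  0.4128] hy 1.2723 q [-0.44 -0.37  1.93  0.    1.57 -1.72] F [ 0.3 -0.1  0.1] open 0.0006 tiltz -1.0
delta tool mm [  2.3  -2.9 151.8] yaw 0.002
top (140.25, 217.38793103448276) [24.7  6. ]
side (201.5099675475197, 340.61659712563744) [13.  31.8]
scoop handle (array([0.5523, 0.3699, 0.093 ]), np.float64(0.007390121805000586)) (before: .5312 .3808 .0931)
pad side 328.0 352.99745934959344 224.37449186991867
```

{"method": "apply_moves", "body": {
  "deltas": [
    [0,[2,-3,40],0],
    [0,[0,0,40],0],
    [0,[0,0,40],0],
    [0,[0,0,32],0],
    [0,[0,0,0],0]
  ]
}}

```text
t: 17.23
tool_pos: [0.4006, -0.1346, 0.2577]
orientation: [-0.471, -3.102, -0.002]
force: [-0.4, 0.9, -0.0]
opening: 0.0006
```

{"method": "apply_moves", "body": {
  "deltas": [
    [0,[-15,0,0],0],
    [0,[-15,0,0],0],
    [0,[-10,0,0],0],
    [0,[-6,0,0],0],
    [0,[0,0,0],0]
  ]
}}

```text
t: 17.85
tool_pos: [0.4457, -0.1493, 0.2598]
orientation: [0.471, 3.106, -0.0]
force: [-0.4, 0.0, 0.2]
opening: 0.0006
```

```bash
python3 to.py 0.4446 -0.1509 0.261 1.27
```

```text
t 17.85 pos [ 0.4457 -0.1493  0.2598] hy 1.27 q [-0.43 -0.1   2.    0.    1.25 -1.7 ] F [-0.4  0.   0.2] open 0.0006 tiltz -1.0
delta tool mm [ 0.6 -1.9 -1.2] yaw 0.0
```

{"method": "apply_moves", "body": {
  "deltas": [
    [0,[-9.5,-1,0],-0.075],
    [0,[-9.5,-0.7,0],-0.075],
    [0,[-9.5,-0.7,0],-0.075],
    [0,[-9.5,-0.7,0],-0.075],
    [0,[0,0,0],0]
  ]
}}

```text
t: 18.48
tool_pos: [0.4815, -0.1595, 0.2591]
orientation: [-0.002, -3.14, 0.0]
force: [-5.5, -1.3, 3.6]
opening: 0.0005
```

{"method": "apply_moves", "body": {
  "deltas": [
    [0,[-9.5,-0.7,0],-0.075],
    [0,[-9.5,-0.7,0],-0.075],
    [0,[-9.5,-0.7,0],-0.075],
    [0,[-9.5,-0.7,0],-0.075],
    [0,[0,0,0],0]
  ]
}}

```text
t: 19.1
tool_pos: [0.5191, -0.1585, 0.259]
orientation: [0.466, -3.104, 0.001]
force: [-6.6, -5.3, 2.3]
opening: 0.0006
```

{"method": "apply_moves", "body": {
  "deltas": [
    [0,[0,0,0],0],
    [0,[0,0,0],0],
    [0,[0,0,0],0]
  ]
}}

```text
t: 19.48
tool_pos: [0.5187, -0.1586, 0.259]
orientation: [0.464, -3.104, 0.001]
force: [-7.0, -5.1, 1.5]
opening: 0.0004
```

```bash
python3 to.py 0.5181 -0.1596 0.261 1.87;python3 - <<'E'
from h import *
np.set_printoptions(precision=4,suppress=True)
t=viewer.read_camera("top");s=viewer.read_camera("side");w=viewer.read_camera("wrist");cw=viewer.get_calibration("wrist")
for n,im,box in(("top",t,(320,200,410,290)),("side",s,(300,180,390,260)),("wrist",w,None)):
    for k in blobs(im,(0,150,70),(6,255,255),box)[:2]:
        m=cv2.moments(k);uv=(m['m10']/m['m00'],m['m01']/m['m00']);print("pad",n,cv2.contourArea(k),np.round(uv,1),np.round(cv2.boxPoints(cv2.minAreaRect(k)),0).tolist())
        if n=="side":print(onz(n,uv,.094))
cv2.imwrite("pics/end.png",np.hstack([cv2.resize(t[190:300,220:400],(400,245)),cv2.resize(s[150:400,160:400],(255,245)),]))
a=cv2.resize(t[180:320,100:400],(640,300));b=np.hstack([cv2.resize(s[150:400,170:420],(300,300)),cv2.resize(w,(400,300))])
cv2.imwrite("pics/end.png",np.vstack([cv2.copyMakeBorder(a,0,0,0,60,0),b]))
E
```

```text
t 19.48 pos [ 0.5187 -0.1586  0.259 ] hy 1.8673 q [-0.39  0.1   1.8  -0.    1.25 -2.26] F [-7.  -5.1  1.5] open 0.0004 tiltz -1.0
delta tool mm [ 0.8 -0.8 -2. ] yaw -0.003
pad side 69.5 [325.9 224.3] [[324.0, 214.0], [329.0, 214.0], [329.0, 235.0], [324.0, 235.0]]
[ 0.5225 -0.1317  0.094 ]
pad wrist 250.0 [316.4 416.1] [[311.0, 400.0], [322.0, 400.0], [322.0, 429.0], [311.0, 429.0]]
pad wrist 19.0 [269.6 307.7] [[266.0, 312.0], [270.0, 302.0], [273.0, 303.0], [269.0, 313.0]]
```

View pics/end.png

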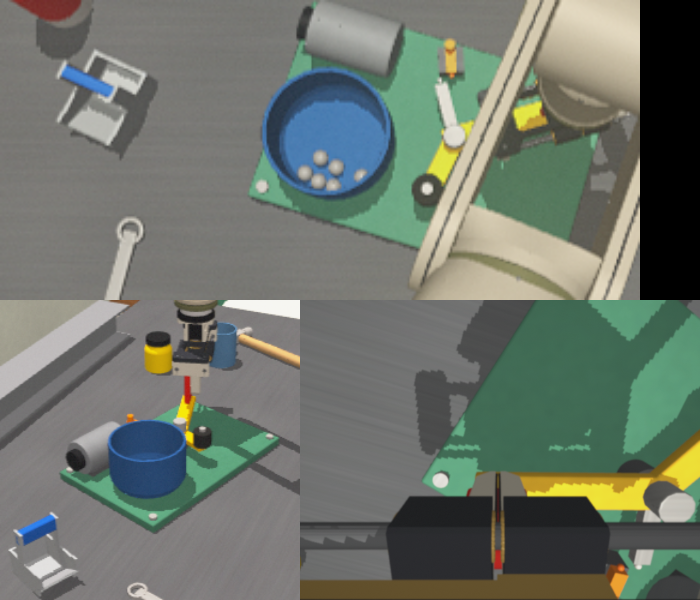

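The final picture shows six balls in the tub, the scoop upright and alone on the left, and the paddle held by the closed fingers. The roller has turned about 34° (0.6 rad) around the hub, and the push reads about 8.7 N, which fits 0.57–0.6 rad. Handing in.

```bash
python3 -c "
from plant import order,robot
print(order.close_job());print(robot.read_state()['force'])"
```

```text
the job is handed in; nothing more can be done
None
the job is handed in; nothing more can be done
```

The job is done and handed in at about 20 s of the 64 s allowed; the hand-in gave no verdict.

- **Pour:** the tool cannot tilt, so I gripped the scoop's handle by its ends. I rested the back of the cup on the tub rim and lowered the handle on an arc until it tipped to about 60°. All six balls are in the tub in the last top picture.
- **Scoop:** it stayed tilted in the jaws after the pour. A 3 N grip let it swing back to about 15–20°, and the table levelled it as I set it down. It stands upright and released, about 20 mm from where it started. The two-camera handle height was 93 mm both before and after, against 89 mm given, and the two sight lines missed each other by about 7 mm both times. So that check shows it is level compared with the start rather than giving an exact height.
- **Tensioner:** the closed fingers hold the paddle back. The finger path and the roller's turn in the picture both put the arm at about 0.6 rad, past the 0.45 click. The measured side push was about 8.7 N, which fits roughly 0.57 rad.
- **Other things on the bench:** the arm's path stayed clear of them and the pictures showed no change. I did not measure their positions again at the end.

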